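Sound the dinner chime

ROBOT

A 6-joint arm with a two-finger parallel gripper is mounted at the origin on a cart in front of the work surface, level with it; the furniture and walls round the work are solid. World frame = base frame: x ahead of the robot, y to its left, z up, the work surface at z = 0. Lengths are in m, angles in rad, forces in N, time in s.
With the tool pointing down it reaches from about 0.325 to 0.775 m from the base axis. Payload 5.5 kg.
Tool frame: the origin (TCP) lies at the very end of the fingers, on their centre line; the grasp point (between the pads) lies 19 mm behind it; z points along the fingers, y is the line along which they close (so a half turn about z gives the same grasp; the last joint's range is limited). The gripper opens to 85 mm and grips with 20 to 120 N. Pads are 22 mm wide; open, the fingers measure 114 mm over their backs; the gripper's body (76 mm by 85 mm) begins 54 mm behind the grasp point. The pads swing forward as they close: fully open they stand 13 mm farther back than shut.
Start: joints at [-1.398, 0.091, 1.231, -0, 1.82, -0.057], TCP at [0.137, -0.584, 0.206] pointing down, gripper open.
Joint ranges: [-2.87, 2.87], [-0.86, 2.18], [0.17, 2.46], [-1.51, 4.65], [0.06, 2.69], [-2.65, 2.65]. Speed limits (rad/s): [2.57, 2.57, 3.01, 3.14, 3.14, 3.14].

INTERFACE

Orientations are given as [roll, pitch, yaw] about the fixed x, y, z axes, in that order (R = Rz(yaw) Ry(pitch) Rx(roll)).
In Python, from station import bot, optics gives the robot as it stands.
- The arm moves only by the shell command python3 -m handwheel 'ROWS'. ROWS is JSON, one flat list of numbers, 7 for each row, row after row: the turn, a rotation vector about the tool's x, y, z in degrees, then the shift along the tool's x, y, z in cm, then the opening, from -1 (shut) to 1 (fully open), so that 0 is half open. In form: [wx, wy, wz, tx, ty, tz, fingers, wx, wy, wz, tx, ty, tz, fingers, ...]. A call has exactly 10 rows; each row is the pose to reach, as a shift and turn from the pose commanded when the call began, along the tool's axes at that moment; what a row does not reach only later rows make up. A row lasts 1/12 s, in which the tool goes at most 41.7 mm and 7.16 degrees, less where a joint would pass 70% of its speed; a pose out of reach is approached as far as the arm can. A call with a gripper value outside its range is refused whole. The fingers move at their own pace and stop on an object; the grip force is fixed at half the most. Time passes only in rows, so rows that repeat a pose let the fingers close, or fill a call up. It gives the time, the measured TCP pose, the force, the opening and the grip force at its end, in the units of the state.
- bot.get_state(): the state, without advancing time (a new reading comes with each control period).
- optics.camera(name): name is "scene" or "top" or "wrist"; returns the picture (480x640x3 uint8, red, green, blue); there is no depth.
- optics.camera_model(name): a dict with "fovy" (degrees; the focal length in pixels is half the picture's height over the tangent of half this angle, whatever the lens; pixels are square), "cx", "cy" (the principal point, pixels), "k1" (the pictures are not rectified: a ray, as slopes to the right and down, at radius r is drawn at 1 + k1 r^2 times it, then the intrinsics apply), "cam_to_world" (4x4, takes a point from camera to world coordinates); the wrist camera has in their place "T_tool_cam" (4x4, takes a point from camera to tool coordinates, whose origin is the TCP and whose axes are the flange's). Camera axes: x right, y down, z forward; pixel columns grow to the right and rows downward; lengths in m; the calibration is good to about 2 mm. A picture is of the moment at which its call begins: read the wrist's pose just before it. camera_model takes no time and is no camera call.
- bot.finish_job(): hands the job in; it is judged then, once.
The state is a dict: "time_s": time; "qpos": joint angles; "joint_velocities": joint speeds; "effort": joint torques, N m; "tool_pos": TCP position; "orientation": TCP orientation; "contact_force": force on the tool from outside, world axes, zero at the start; "wrist_torque": the same for the moment, N m; "grip_width": finger opening in m; "gripper_force": force on a finger pad.
Only numpy, scipy, OpenCV 4.12 (cv2) and the standard library are available. Lean on these libraries where they do the work, as an engineer would, in place of code of your own. Each camera call takes 0.05 s, during which the arm holds its last target. There are 200 camera calls.

TASK

Sound the dinner chime: with the tips of the closed fingers, stroke lightly along its row of five metal bars, one after another from the longest to the shortest, so that each bar dips clearly on its springs, then lift clear and let the bars come back up. Do not press hard, do not lift or shift the chime, and leave the things around it where they stand.

Things in the scene. Friction and masses are not known exactly. Their poses are not given: they have to be found in the camera images.
- chime: table chime: pale wooden stand 160 mm (its x) by 236 mm (y) by 20 mm high on rubber feet, carrying five bare metal bars side by side on an arc, like a small metallophone. About 2.7 kg, loose, held by its weight. Origin: centre of the underside, on the worktop. The row runs along its y axis, longest bar at the +y end; the bars lie roughly along its x; z up
- bar_1_top (a point): middle of the top of the longest bar (130 mm long, 30 mm wide), 58 mm above the worktop while the bar is up; it goes down with the bar. x runs along the bar, turned +0.32 rad about z from the chime's x axis. Bar middles are 42 mm apart, on an arc of 260 mm radius bulging to the chime's +x
- bar_1 (a joint): dip of the longest bar in m: 0 up, 0.006 on its stop, straight down; it sounds when it has dipped 0.002. Springy: about 2 N to start, 3 N at 0.002, 5 N at 0.006; comes back up by itself
- bar_2_top (a point): middle of the top of the second longest bar (115 mm long, 30 mm wide), 58 mm above the worktop while the bar is up; it goes down with the bar. x runs along the bar, turned +0.16 rad about z from the chime's x axis. Each bar has a flat crown 4 mm wide and sloping shoulders (26 degrees, down 6 mm), so shut fingertips 3 mm below the crowns can slide from bar to bar
- bar_2 (a joint): dip of the second longest bar in m: 0 up, 0.006 on its stop, straight down; it sounds when it has dipped 0.002. Springy: about 2 N to start, 3 N at 0.002, 5 N at 0.006; comes back up by itself
- bar_3_top (a point): middle of the top of the third longest (middle) bar (100 mm long, 30 mm wide), 58 mm above the worktop while the bar is up; it goes down with the bar. x runs along the bar, turned +0.00 rad about z from the chime's x axis. A tip up to 30 mm wide along the row covers one bar at a time
- bar_3 (a joint): dip of the third longest (middle) bar in m: 0 up, 0.006 on its stop, straight down; it sounds when it has dipped 0.002. Springy: about 2 N to start, 3 N at 0.002, 5 N at 0.006; comes back up by itself
- bar_4_top (a point): middle of the top of the second shortest bar (85 mm long, 30 mm wide), 58 mm above the worktop while the bar is up; it goes down with the bar. x runs along the bar, turned -0.16 rad about z from the chime's x axis. Same cross-section as the others
- bar_4 (a joint): dip of the second shortest bar in m: 0 up, 0.006 on its stop, straight down; it sounds when it has dipped 0.002. Springy: about 2 N to start, 3 N at 0.002, 5 N at 0.006; comes back up by itself
- bar_5_top (a point): middle of the top of the shortest bar (70 mm long, 30 mm wide), 58 mm above the worktop while the bar is up; it goes down with the bar. x runs along the bar, turned -0.32 rad about z from the chime's x axis. Same cross-section as the others
- bar_5 (a joint): dip of the shortest bar in m: 0 up, 0.006 on its stop, straight down; it sounds when it has dipped 0.002. Springy: about 2 N to start, 3 N at 0.002, 5 N at 0.006; comes back up by itself
- egg_cup: bystander: silver-plated egg cup, 46 mm wide, 60 mm high; loose, stands near the chime; origin at the centre of its underside
- shot_glass: bystander: small clear glass, 48 mm wide, 61 mm high; loose, stands near the chime; origin at the centre of its underside
- lemon: bystander: lemon, 71x53x51 mm; loose, stands near the chime; origin at the centre of its underside
- match_box: bystander: closed match box, 36x53x15 mm, lying flat; loose, stands near the chime; origin at the centre of its underside

How it is judged:
On the way, in this order (a step that is already met when the one before it is completed fails the run):
1. the fingers press the longest bar down by 2 mm or more (value of joint bar_1 above 0.002 m and contact force between the fingers and chime above 0.3 N), for 0.04 s.
2. the fingers press the second bar down by 2 mm or more (value of joint bar_2 above 0.002 m and contact force between the fingers and chime above 0.3 N), for 0.04 s.
3. the fingers press the third bar down by 2 mm or more (value of joint bar_3 above 0.002 m and contact force between the fingers and chime above 0.3 N), for 0.04 s.
4. the fingers press the fourth bar down by 2 mm or more (value of joint bar_4 above 0.002 m and contact force between the fingers and chime above 0.3 N), for 0.04 s.
5. the fingers press the shortest bar down by 2 mm or more (value of joint bar_5 above 0.002 m and contact force between the fingers and chime above 0.3 N), for 0.04 s.
At the end, for the whole second after the job is handed in: All five bars are back up (dip under 1 mm), the chime stands flat within 20 mm of where it was, and the four bystanders are within 20 mm of where they were, the egg cup and the glass upright (value of joint each of bar_1, bar_2, bar_3, bar_4, bar_5 below 0.001 m and distance of each of chime, egg_cup, shot_glass, lemon, match_box from where it was at the start of the episode below 0.02 m and angle between chime's own z axis and vertical below 0.05 rad and linear speed of chime below 0.01 m/s and angle between each of egg_cup, shot_glass's own z axis and vertical below 0.2 rad); the robot touches nothing.
It fails at once if pressing hard: more than 20 N between fingers and chime (contact force between the fingers and chime above 20 N).
It fails at once if the chime is lifted by 10 mm or shifted by more than 20 mm (height (world z) of chime above 0.01 m or distance of chime from where it was at the start of the episode above 0.02 m).
It fails at once if two bars that are not neighbours are down together (value of joint each of bar_1, bar_3 above 0.002 m or value of joint each of bar_1, bar_4 above 0.002 m or value of joint each of bar_1, bar_5 above 0.002 m or value of joint each of bar_2, bar_4 above 0.002 m or value of joint each of bar_2, bar_5 above 0.002 m or value of joint each of bar_3, bar_5 above 0.002 m).
It fails at once if a bystander is moved by more than 20 mm (distance of any of egg_cup, shot_glass, lemon, match_box from where it was at the start of the episode above 0.02 m).
It also fails if it takes over 42 s, if anything falls off the work surface, if the arm or the gripper's body presses on something with over 40 N, if the wrist force passes 120 N, or if a joint passes its speed limit or range.

## Working session

There is one attempt and no reset: what is moved stays moved. The work goes in short steps, Python scripts to look and compute and a shell command to move; the robot and the scene stay as the last step left them, time stands still between calls to the robot, and variables do not carry over. Pictures are saved under pics/ and viewed, at most 10 in all, crops included, and the job is handed in when it is done.

```bash
mkdir -p pics; ls; python3 - <<'E'
from station import bot, optics
import cv2, numpy as np
for n in ("top","scene"):
    cv2.imwrite(f"pics/{n}1.png", optics.camera(n)[:,:,::-1])
    m=optics.camera_model(n); print(n,{k:np.round(v,4).tolist() for k,v in m.items()})
print(optics.camera_model("wrist"))
s=bot.get_state(); print(s)
E
```

```text
pics
top {'fovy': 42.7797, 'cx': 316.776, 'cy': 238.4357, 'k1': -0.0529, 'cam_to_world': [[0.0217, -0.9915, 0.1286, 0.3725], [-0.9997, -0.0205, 0.0102, 0.0543], [-0.0074, -0.1288, -0.9916, 1.2646], [0.0, 0.0, 0.0, 1.0]]}
scene {'fovy': 56.4446, 'cx': 324.4099, 'cy': 241.4509, 'k1': -0.0854, 'cam_to_world': [[-0.8757, -0.3492, 0.3334, 0.2557], [-0.4825, 0.6589, -0.5772, 0.5586], [-0.0182, -0.6663, -0.7454, 0.7355], [0.0, 0.0, 0.0, 1.0]]}
{'fovy': 60.66410372214945, 'cx': 318.1778147063554, 'cy': 238.75275588693705, 'k1': -0.09231061051394406, 'T_tool_cam': array([[-4.32629295e-04, -9.60273566e-01, -2.79060013e-01,
         7.08274517e-02],
       [ 9.99999502e-01, -6.66557751e-04,  7.43383861e-04,
         8.04123672e-05],
       [-8.99861486e-04, -2.79059552e-01,  9.60273376e-01,
        -1.67783417e-01],
       [ 0.00000000e+00,  0.00000000e+00,  0.00000000e+00,
         1.00000000e+00]])}
{'time_s': 0.1, 'qpos': array([-1.39771198e+00,  9.18238873e-02,  1.23176139e+00,  1.45873161e-05,
        1.81981759e+00, -5.66793422e-02]), 'joint_velocities': array([-1.12669343e-03, -2.19559611e-03, -3.31045805e-03, -1.30555942e-03,
       -6.22792917e-06,  9.36942591e-04]), 'effort': array([ 1.58817867e-03, -4.60218000e+01, -4.19218397e+01, -6.45964997e-05,
        1.05953595e-02, -1.78804964e-05]), 'tool_pos': array([ 0.13661216, -0.58393295,  0.20504215]), 'orientation': array([-3.13978615e+00, -1.16667794e-04,  2.29767168e-01]), 'contact_force': array([-0.65332401, -0.38492046, -0.26484065]), 'wrist_torque': array([-0.01961891, -0.00108874, -0.01690815]), 'gripper_force': 0.0, 'grip_width': 0.08549662671545977}
```

View pics/top1.png

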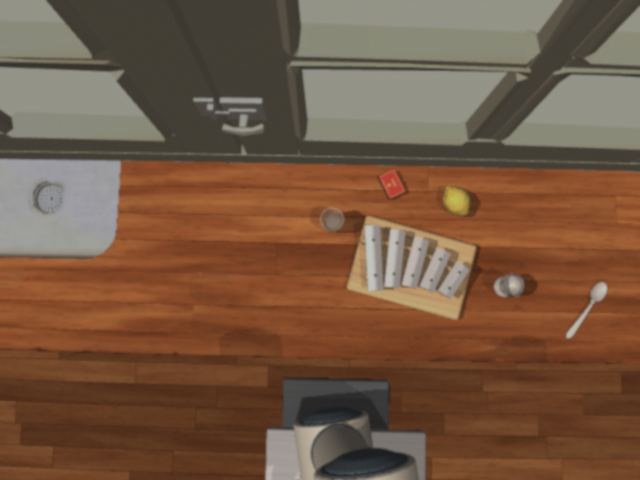

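View pics/scene1.png

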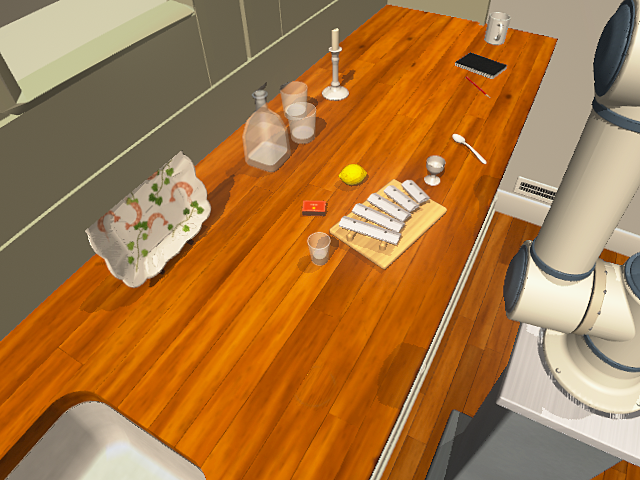

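The top view shows the pale stand (corners about (367,217), (477,243), (460,318), (348,290)), with five grey bars, the longest on the left at (373,258) and the shortest on the right at (455,280). The glass is at (332,219), match box (391,184), lemon (457,200) and egg cup (509,286). The scene view agrees: the row is clear, and the egg cup stands past the short end. Now I measure the stand and the bars.

```bash
cat > h.py <<'E'
import numpy as np, cv2
from station import bot, optics
from scipy.spatial.transform import Rotation as R
def cast(name,px,z,T=None):
    m=optics.camera_model(name); T=m["cam_to_world"] if T is None else T
    f=240/np.tan(np.radians(m["fovy"])/2)
    K=np.array([[f,0,m["cx"]],[0,f,m["cy"]],[0,0,1.]])
    u=cv2.undistortPoints(np.float64(px).reshape(-1,1,2),K,np.array([m["k1"],0,0,0.]))[:,0]
    d=np.c_[u,np.ones(len(u))]@T[:3,:3].T; o=T[:3,3]
    return o+d*((np.reshape(z,(-1,1))-o[2])/d[:,2:])
def tool_T(s):
    T=np.eye(4);T[:3,:3]=R.from_euler('xyz',s["orientation"]).as_matrix();T[:3,3]=s["tool_pos"];return T
E
python3 - <<'E'
from h import *
im=cv2.imread("pics/top1.png"); hsv=cv2.cvtColor(im,cv2.COLOR_BGR2HSV)
roi=np.zeros(im.shape[:2],np.uint8); roi[205:330,343:490]=1
g=((hsv[...,1]<50)&(hsv[...,2]>120)).astype(np.uint8)*roi
n,l,st,c=cv2.connectedComponentsWithStats(g)
for i in range(1,n):
    if st[i,4]<150: continue
    p=np.argwhere(l==i)[:,::-1].astype(np.float32)
    r=cv2.minAreaRect(p); P=cast("top",[r[0]],.056)[0]; B=cast("top",cv2.boxPoints(r),.056)
    e=[B[1]-B[0],B[2]-B[1]]; e=max(e,key=np.linalg.norm); e*=np.sign(e[0])
    print(st[i,4],np.round(r[0],1),P.round(4),"len",np.linalg.norm(e).round(3),"yaw",np.arctan2(e[1],e[0]).round(3))
s=((hsv[...,0]>8)&(hsv[...,0]<28)&(hsv[...,2]>150)&(hsv[...,1]<140)).astype(np.uint8)*roi
s=cv2.morphologyEx(s|g,cv2.MORPH_OPEN,np.ones((5,5)))
cs,_=cv2.findContours(s,0,2); k=max(cs,key=cv2.contourArea)
r=cv2.minAreaRect(k); B=cast("top",cv2.boxPoints(r),.02); print(cv2.boxPoints(r).round(1).tolist(),B.round(4).tolist(),B.mean(0).round(4),[np.linalg.norm(B[i]-B[i-1]).round(3) for i in range(4)])
E
```

```text
1907 [384.5 257.5] [ 0.494  -0.0683  0.056 ] len 0.129 yaw 0.004
781 [414.7 262.3] [ 0.4857 -0.1283  0.056 ] len 0.1 yaw -0.263
664 [434.6 269.2] [ 0.4727 -0.1677  0.056 ] len 0.085 yaw -0.415
540 [453.  279.5] [ 0.4531 -0.204   0.056 ] len 0.07 yaw -0.586
[[345.5, 289.1000061035156], [366.20001220703125, 215.1999969482422], [477.29998779296875, 246.3000030517578], [456.5, 320.20001220703125]] [[0.4316, 0.0067, 0.02], [0.5843, -0.0336, 0.02], [0.5244, -0.262, 0.02], [0.3734, -0.2185, 0.02]] [ 0.4784 -0.1269  0.02  ] [np.float64(0.233), np.float64(0.158), np.float64(0.236), np.float64(0.157)]
```

The bar lengths and angles match the drawing. Fitting the arc gives chime yaw ≈ -0.258 and arc centre ≈ (0.234, -0.062). I'll work out the rows to hover over bar 1.

```bash
cat >> h.py <<'E'
C=np.array([.2344,-.0620]); YAW=-.258
def pose(a,z,C=C,yaw=YAW,rad=.26):   # a: angle along arc in chime frame
    t=yaw+a; T=np.eye(4); T[:3,:3]=R.from_euler('xyz',[np.pi,0,t+np.pi/2]).as_matrix()
    T[:3,3]=[C[0]+rad*np.cos(t),C[1]+rad*np.sin(t),z]; return T
def row(T,T0=None):
    T0=tool_T(bot.get_state()) if T0 is None else T0
    D=np.linalg.inv(T0)@T
    return np.r_[np.degrees(R.from_matrix(D[:3,:3]).as_rotvec()),D[:3,3]*100].round(2).tolist()
E
python3 -c "
from h import *
print(row(pose(.32,.16)),pose(.32,.16)[:3,3])"
```

```text
[-0.08, -0.08, -80.39, 47.04, -44.24, 4.59] [ 0.49390044 -0.04589033  0.16      ]
```

```bash
python3 -m handwheel '[0,0,-40,23.5,-22.1,2,-1,0,0,-40,23.5,-22.1,2,-1,0,0,-40,23.5,-22.1,2,-1,0,0,-40,23.5,-22.1,2,-1,0,0,-40,23.5,-22.1,2,-1,0,0,-40,23.5,-22.1,2,-1,0,0,-40,23.5,-22.1,2,-1,0,0,-40,23.5,-22.1,2,-1,0,0,-40,23.5,-22.1,2,-1,0,0,-40,23.5,-22.1,2,-1]'; python3 -c "
from h import *
print(row(pose(.32,.16)))"
```

```text
time_s: 0.93
tool_pos: [0.3158, -0.3143, 0.1859]
orientation: [-3.141, 0.0, 0.932]
contact_force: [0.1, -0.7, 1.3]
grip_width: 0.0001
gripper_force: 0.0
[-0.01, 0.01, -40.18, 32.17, -1.72, 2.58]
```

```bash
python3 -m handwheel '[0,0,-40.2,32.2,-1.7,2.6,-1,0,0,-40.2,32.2,-1.7,2.6,-1,0,0,-40.2,32.2,-1.7,2.6,-1,0,0,-40.2,32.2,-1.7,2.6,-1,0,0,-40.2,32.2,-1.7,2.6,-1,0,0,-40.2,32.2,-1.7,2.6,-1,0,0,-40.2,32.2,-1.7,2.6,-1,0,0,-40.2,32.2,-1.7,2.6,-1,0,0,-40.2,32.2,-1.7,2.6,-1,0,0,-40.2,32.2,-1.7,2.6,-1]'; python3 - <<'E'
from h import *
s=bot.get_state(); im=optics.camera("wrist")[:,:,::-1].copy(); np.save("w1T.npy",tool_T(s)@optics.camera_model("wrist")["T_tool_cam"])
cv2.imwrite("pics/w1.png",im); print(row(pose(.32,.075)))
E
```

```text
time_s: 1.77
tool_pos: [0.4949, -0.0477, 0.1591]
orientation: [-3.139, 0.0, 1.631]
contact_force: [0.1, -0.9, 0.7]
grip_width: -0.0001
gripper_force: 0.0
[-0.09, 0.03, -0.2, 0.28, -0.03, 8.45]
```

View pics/w1.png

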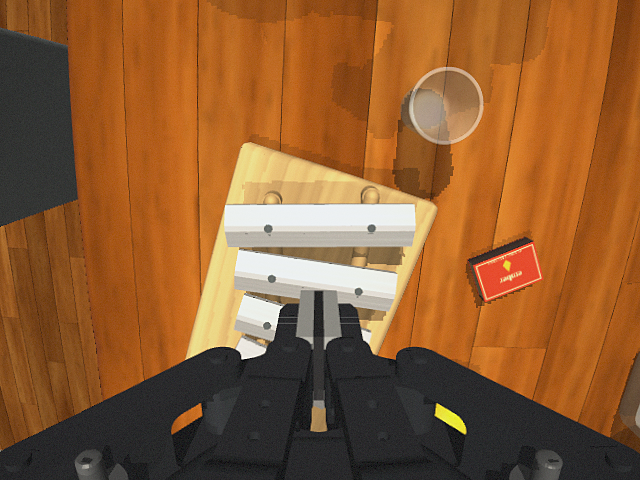

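The wrist view shows bar 1 spanning columns 226–415 and rows 204–248, with the shut fingertips at about (320,295), the glass at (447,105) and the match box at (507,268). I'll check bar 1's middle with these pixels.

```bash
python3 - <<'E'
from h import *
T=np.load("w1T.npy")
B=cast("wrist",[[226,205],[415,204],[416,247],[226,247]],.052,T); print(B.round(4).tolist(),B.mean(0).round(4),pose(.32,0)[:3,3])
B=cast("wrist",[[236,250],[397,270],[395,312],[236,287]],.052,T); print(B.round(4).tolist(),B.mean(0).round(4),pose(.16,0)[:3,3])
print(cast("wrist",[[320,295]],.16,T))
E
```

```text
[[0.4307, -0.0368, 0.052], [0.5599, -0.0283, 0.052], [0.5644, -0.0589, 0.052], [0.4306, -0.067, 0.052]] [ 0.4964 -0.0478  0.052 ] [ 0.49390044 -0.04589033  0.        ]
[[0.4377, -0.0688, 0.052], [0.5529, -0.0769, 0.052], [0.5554, -0.1101, 0.052], [0.4377, -0.0971, 0.052]] [ 0.4959 -0.0882  0.052 ] [ 0.49315248 -0.08743923  0.        ]
[[ 0.49582063 -0.05135863  0.16      ]]
```

Wrist and top views agree within 2 mm. Shift the arc centre slightly to (0.236, -0.063) and descend to just above bar 1.

```bash
sed -i 's/^C=.*YAW/C=np.array([.2360,-.0630]); YAW/' h.py; python3 -m handwheel '[0,0,-0.2,0.15,-0.15,2,-1,0,0,-0.2,0.15,-0.15,4,-1,0,0,-0.2,0.15,-0.15,6,-1,0,0,-0.2,0.15,-0.15,8,-1,0,0,-0.2,0.15,-0.15,9,-1,0,0,-0.2,0.15,-0.15,9.4,-1,0,0,-0.2,0.15,-0.15,9.4,-1,0,0,-0.2,0.15,-0.15,9.4,-1,0,0,-0.2,0.15,-0.15,9.4,-1,0,0,-0.2,0.15,-0.15,9.4,-1]'; python3 -c "
from h import *
print(row(pose(.32,.058)))"
```

```text
time_s: 2.65
tool_pos: [0.4938, -0.0465, 0.0676]
orientation: [3.139, 0.001, 1.633]
contact_force: [1.0, 0.1, -0.5]
grip_width: 0.0002
gripper_force: 0.0
[0.13, 0.03, 0.0, -0.05, 0.17, 0.96]
```

```bash
python3 -m handwheel '[0,0,0,0,0.15,0.3,-1,0,0,0,0,0.15,0.6,-1,0,0,0,0,0.15,0.8,-1,0,0,0,0,0.15,0.9,-1,0,0,0,0,0.15,1,-1,0,0,0,0,0.15,1,-1,0,0,0,0,0.15,1,-1,0,0,0,0,0.15,1,-1,0,0,0,0,0.15,1,-1,0,0,0,0,0.15,1,-1]'; python3 -c "
from h import *
print(row(pose(.32,.058)))"
```

```text
time_s: 3.48
tool_pos: [0.4946, -0.0461, 0.0563]
orientation: [3.141, 0.0, 1.633]
contact_force: [0.0, 0.3, -0.1]
grip_width: 0.0001
gripper_force: 0.0
[0.02, 0.01, 0.01, -0.08, 0.09, -0.17]
```

```bash
python3 -m handwheel '[0,0,0,0,0,0.05,-1,0,0,0,0,0,0.1,-1,0,0,0,0,0,0.1,-1,0,0,0,0,0,0.1,-1,0,0,0,0,0,0.1,-1,0,0,0,0,0,0.1,-1,0,0,0,0,0,0.1,-1,0,0,0,0,0,0.1,-1,0,0,0,0,0,0.1,-1,0,0,0,0,0,0.1,-1]'; python3 -m handwheel '[0,0,0,0,0,0.05,-1,0,0,0,0,0,0.1,-1,0,0,0,0,0,0.1,-1,0,0,0,0,0,0.1,-1,0,0,0,0,0,0.1,-1,0,0,0,0,0,0.1,-1,0,0,0,0,0,0.1,-1,0,0,0,0,0,0.1,-1,0,0,0,0,0,0.1,-1,0,0,0,0,0,0.1,-1]'
```

```text
time_s: 4.32
tool_pos: [0.4945, -0.0461, 0.0551]
orientation: [-3.142, 0.0, 1.633]
contact_force: [-0.3, -0.6, 0.3]
grip_width: -0.0001
gripper_force: 0.0
time_s: 5.15
tool_pos: [0.4945, -0.0461, 0.0541]
orientation: [3.142, 0.0, 1.633]
contact_force: [-0.6, 0.1, -0.4]
grip_width: 0.0002
gripper_force: 0.0
```

```bash
python3 - <<'E'
from h import *
im=optics.camera("wrist")[:,:,::-1]; cv2.imwrite("pics/w2.png",cv2.resize(im[180:400,190:450],None,fx=2.5,fy=2.5))
im=optics.camera("scene")[:,:,::-1]; cv2.imwrite("pics/s2.png",cv2.resize(im[150:280,300:460],None,fx=4,fy=4))
for i in range(3): print(bot.get_state()["contact_force"]); optics.camera("top")
E
```

```text
[-0.31577482 -0.7329489   0.46688591]
[ 0.20314426 -0.23776393  0.01501728]
[ 0.37681382 -0.34894443  0.77143326]
```

View pics/w2.png

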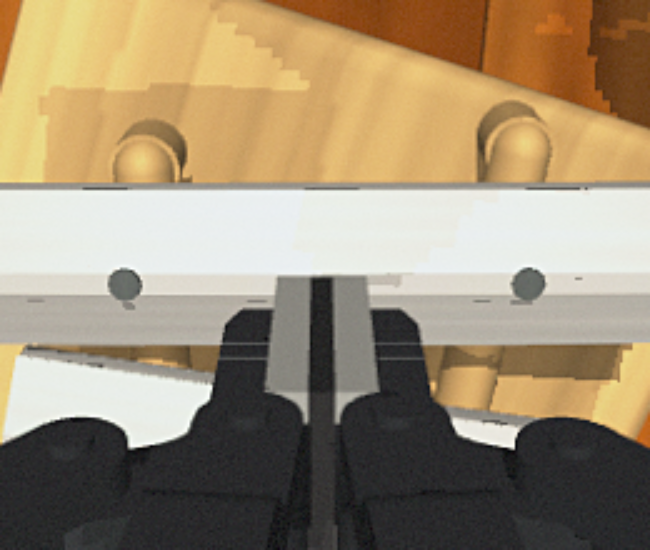

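View pics/s2.png

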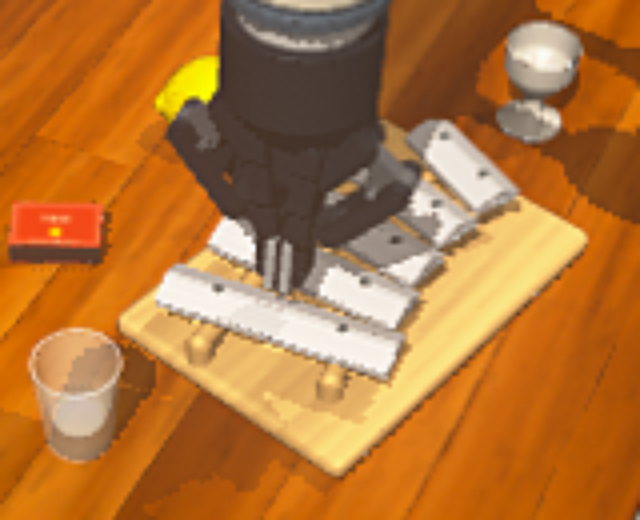

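The wrist crop shows the shut tips over bar 1 with their front lower edge at crop row 275, at the crown line (273–295). The scene crop shows the tips at about crop (276,291), over bar 1 near its crown. There is still no force, so I'll triangulate the tip's end from both views to see how far above the bar it is.

```bash
python3 - <<'E'
from h import *
s=bot.get_state(); Tw=tool_T(s)@optics.camera_model("wrist")["T_tool_cam"]
pw=[[190+320/2.5,180+275/2.5]]; ps=[[300+278/4,150+291/4]]
for z in (.05,.054,.058,.062,.066,.07,.074): print(z,cast("wrist",pw,z,Tw)[0,:2].round(4),cast("scene",ps,z)[0,:2].round(4))
# bar 1 shoulder edges in w2 (rows 187, 343 at z .052), crown rows 273,295 at .058
print(cast("wrist",[[317,180+187/2.5],[317,180+343/2.5]],.052,Tw).round(4),cast("wrist",[[317,180+273/2.5],[317,180+295/2.5]],.058,Tw).round(4), s["tool_pos"])
E
```

```text
0.05 [ 0.4945 -0.0496] [ 0.5032 -0.0641]
0.054 [ 0.4944 -0.0479] [ 0.5017 -0.0605]
0.058 [ 0.4943 -0.0462] [ 0.5003 -0.0568]
0.062 [ 0.4942 -0.0444] [ 0.4988 -0.0532]
0.066 [ 0.4941 -0.0427] [ 0.4974 -0.0496]
0.07 [ 0.494 -0.041] [ 0.4959 -0.0459]
0.074 [ 0.4939 -0.0392] [ 0.4945 -0.0423]
[[ 0.493  -0.0322  0.052 ]
 [ 0.4949 -0.0623  0.052 ]] [[ 0.4939 -0.0458  0.058 ]
 [ 0.4941 -0.0499  0.058 ]] [ 0.49448618 -0.04608899  0.05408282]
```

The bar is still up and the tips seem to sit well above the nominal TCP height. I'll keep feeling downward in steps of at most 3 mm (safe against the 6 mm travel), re-centring by 1.5 mm.

```bash
python3 -m handwheel '[0,0,0,-0.15,0,0.1,-1,0,0,0,-0.15,0,0.2,-1,0,0,0,-0.15,0,0.3,-1,0,0,0,-0.15,0,0.3,-1,0,0,0,-0.15,0,0.3,-1,0,0,0,-0.15,0,0.3,-1,0,0,0,-0.15,0,0.3,-1,0,0,0,-0.15,0,0.3,-1,0,0,0,-0.15,0,0.3,-1,0,0,0,-0.15,0,0.3,-1]'; python3 -c "
from h import *
print(bot.get_state()['contact_force'],bot.get_state()['effort'])"
```

```text
time_s: 6.23
tool_pos: [0.4946, -0.0476, 0.0511]
orientation: [3.141, 0.0, 1.633]
contact_force: [-0.9, 0.3, 0.6]
grip_width: -0.0
gripper_force: 0.0
[-0.94006923  0.3163029   0.63377609] [-6.68225539e-05 -3.39395499e+01 -4.11684680e+01  5.09413815e-05
  5.51428930e-04  8.99770924e-06]
```

```bash
python3 -m handwheel '[0,0,0,0,0,0.1,-1,0,0,0,0,0,0.2,-1,0,0,0,0,0,0.2,-1,0,0,0,0,0,0.2,-1,0,0,0,0,0,0.2,-1,0,0,0,0,0,0.2,-1,0,0,0,0,0,0.2,-1,0,0,0,0,0,0.2,-1,0,0,0,0,0,0.2,-1,0,0,0,0,0,0.2,-1]'; python3 - <<'E'
from h import *
for i in range(3): print(bot.get_state()["contact_force"].round(2),bot.get_state()["effort"][1:3]); im=optics.camera("wrist")
s=bot.get_state(); np.save("w3T.npy",tool_T(s))
cv2.imwrite("pics/w3.png",cv2.resize(im[180:400,190:450,::-1],None,fx=2.5,fy=2.5))
E
```

```text
time_s: 7.07
tool_pos: [0.4946, -0.0476, 0.0491]
orientation: [3.142, 0.0, 1.633]
contact_force: [0.4, 0.1, -0.1]
grip_width: -0.0002
gripper_force: 0.0
[ 0.4   0.11 -0.07] [-33.95975232 -41.13936424]
[0.26 0.23 0.15] [-33.95951271 -41.14011168]
[ 0.08  0.62 -0.01] [-33.96022797 -41.13999367]
```

View pics/w3.png

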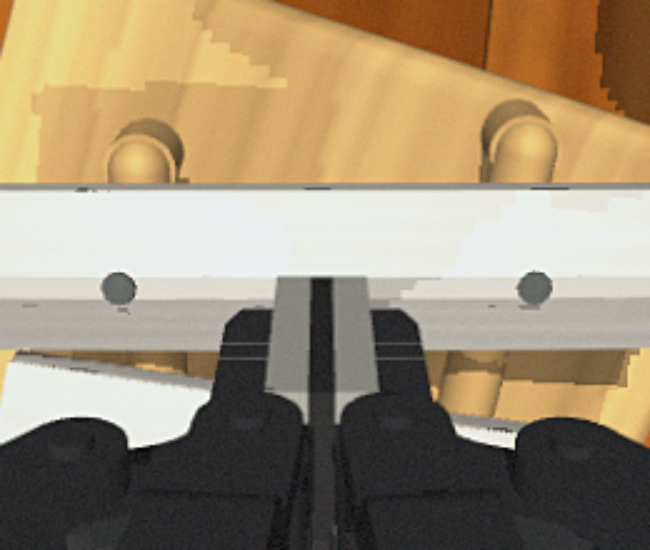

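Bar 1 has not dipped: the screw-hole spacing grew from 403 to 417 px, which matches the 5 mm approach. The tips are still free, so I continue.

```bash
python3 -m handwheel '[0,0,0,0,0,0.1,-1,0,0,0,0,0,0.2,-1,0,0,0,0,0,0.3,-1,0,0,0,0,0,0.4,-1,0,0,0,0,0,0.4,-1,0,0,0,0,0,0.4,-1,0,0,0,0,0,0.4,-1,0,0,0,0,0,0.4,-1,0,0,0,0,0,0.4,-1,0,0,0,0,0,0.4,-1]'; python3 -c "
from h import *
print(bot.get_state()['effort'][1:3])"
```

```text
time_s: 8.05
tool_pos: [0.4946, -0.0476, 0.0451]
orientation: [3.142, 0.0, 1.633]
contact_force: [-0.5, -0.4, 0.1]
grip_width: 0.0002
gripper_force: 0.0
[-33.98998976 -41.07282758]
```

```bash
python3 -m handwheel '[0,0,0,0,0,0.1,-1,0,0,0,0,0,0.2,-1,0,0,0,0,0,0.3,-1,0,0,0,0,0,0.3,-1,0,0,0,0,0,0.3,-1,0,0,0,0,0,0.3,-1,0,0,0,0,0,0.3,-1,0,0,0,0,0,0.3,-1,0,0,0,0,0,0.3,-1,0,0,0,0,0,0.3,-1]'; python3 -c "
from h import *
print(bot.get_state()['effort'][1:3])"
```

```text
time_s: 8.88
tool_pos: [0.4946, -0.0476, 0.0421]
orientation: [3.142, 0.0, 1.633]
contact_force: [-0.5, 0.0, 0.9]
grip_width: 0.0
gripper_force: 0.0
[-34.02437568 -41.02945447]
```

```bash
python3 -m handwheel '[0,0,0,0,0,0.1,-1,0,0,0,0,0,0.2,-1,0,0,0,0,0,0.3,-1,0,0,0,0,0,0.3,-1,0,0,0,0,0,0.3,-1,0,0,0,0,0,0.3,-1,0,0,0,0,0,0.3,-1,0,0,0,0,0,0.3,-1,0,0,0,0,0,0.3,-1,0,0,0,0,0,0.3,-1]'; python3 -c "
from h import *
print(bot.get_state()['effort'][1:3])"
```

```text
time_s: 9.72
tool_pos: [0.4946, -0.0476, 0.0391]
orientation: [3.142, 0.0, 1.633]
contact_force: [0.3, -1.0, 0.8]
grip_width: 0.0002
gripper_force: 0.0
[-34.05463815 -40.97976923]
```

```bash
python3 -m handwheel '[0,0,0,0,0,0.1,-1,0,0,0,0,0,0.2,-1,0,0,0,0,0,0.2,-1,0,0,0,0,0,0.2,-1,0,0,0,0,0,0.2,-1,0,0,0,0,0,0.2,-1,0,0,0,0,0,0.2,-1,0,0,0,0,0,0.2,-1,0,0,0,0,0,0.2,-1,0,0,0,0,0,0.2,-1]'; python3 - <<'E'
from h import *
print(bot.get_state()['effort'][1:3])
im=optics.camera("scene")[:,:,::-1]; a=cv2.resize(im[150:280,300:460],None,fx=3,fy=3)
im=optics.camera("wrist")[:,:,::-1]; b=cv2.resize(im[180:310,240:400],None,fx=3,fy=3)
cv2.imwrite("pics/s4.png",cv2.resize(np.hstack([a,b]),(800,325)))
E
```

```text
time_s: 10.55
tool_pos: [0.4946, -0.0476, 0.0371]
orientation: [3.142, 0.0, 1.633]
contact_force: [0.7, 0.2, 1.1]
grip_width: 0.0003
gripper_force: 0.0
[-34.07523394 -40.94742537]
```

View pics/s4.png

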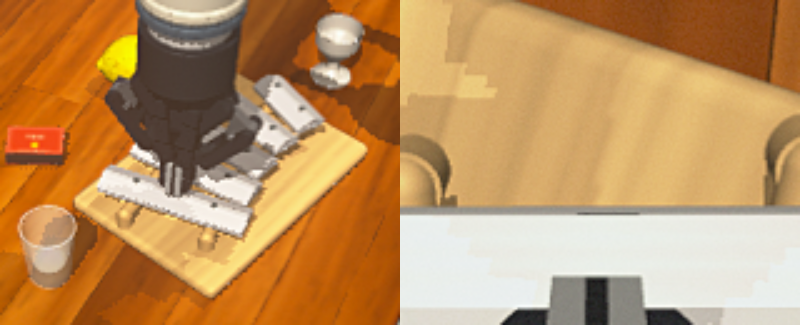

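The tip's front edge now overlaps bar 1's far shoulder in the wrist view (crop row 277, crown edge 307), so contact should be close. I continue with small steps.

```bash
python3 -m handwheel '[0,0,0,0,0,0.1,-1,0,0,0,0,0,0.2,-1,0,0,0,0,0,0.2,-1,0,0,0,0,0,0.2,-1,0,0,0,0,0,0.2,-1,0,0,0,0,0,0.2,-1,0,0,0,0,0,0.2,-1,0,0,0,0,0,0.2,-1,0,0,0,0,0,0.2,-1,0,0,0,0,0,0.2,-1]'; python3 - <<'E'
from h import *
print(bot.get_state()['effort'][1:3])
E
```

```text
time_s: 11.48
tool_pos: [0.4946, -0.0476, 0.0351]
orientation: [3.142, -0.0, 1.633]
contact_force: [1.3, 0.8, -0.2]
grip_width: 0.0001
gripper_force: 0.0
[-34.09535408 -40.91356516]
```

```bash
python3 -m handwheel '[0,0,0,0,0,0.1,-1,0,0,0,0,0,0.2,-1,0,0,0,0,0,0.3,-1,0,0,0,0,0,0.3,-1,0,0,0,0,0,0.3,-1,0,0,0,0,0,0.3,-1,0,0,0,0,0,0.3,-1,0,0,0,0,0,0.3,-1,0,0,0,0,0,0.3,-1,0,0,0,0,0,0.3,-1]'; python3 - <<'E'
from h import *
print(bot.get_state()['effort'][1:3])
E
```

```text
time_s: 12.32
tool_pos: [0.4946, -0.0476, 0.0322]
orientation: [3.141, 0.0, 1.633]
contact_force: [-1.1, -0.8, 2.4]
grip_width: -0.0002
gripper_force: 1.2
[-33.01840425 -39.81789708]
```

Contact: the joint-2 torque jumped by 1.1 N m, about 2.2 N, so the crown is at TCP ≈ 0.0327. I press 3 mm further on bar 1 and compute the stroke rows at that height.

```bash
python3 -m handwheel '[0,0,0,0,0,0.1,-1,0,0,0,0,0,0.2,-1,0,0,0,0,0,0.3,-1,0,0,0,0,0,0.3,-1,0,0,0,0,0,0.3,-1,0,0,0,0,0,0.3,-1,0,0,0,0,0,0.3,-1,0,0,0,0,0,0.3,-1,0,0,0,0,0,0.3,-1,0,0,0,0,0,0.3,-1]'; python3 - <<'E'
from h import *
s=bot.get_state();print(s['effort'][1:3],s['contact_force'])
T0=pose(.32,.03)
for k in range(1,11): print(row(pose(.32-.016*k,.03),T0))
E
```

```text
time_s: 13.15
tool_pos: [0.4946, -0.0476, 0.0291]
orientation: [3.141, -0.0, 1.633]
contact_force: [-0.9, 0.3, 4.4]
grip_width: 0.0002
gripper_force: 1.9
[-32.32231736 -39.01076317] [-0.93857323  0.30280234  4.40274021]
[-0.0, -0.0, 0.92, -0.42, -0.0, 0.0]
[0.0, -0.0, 1.83, -0.83, -0.01, 0.0]
[-0.0, -0.0, 2.75, -1.25, -0.03, 0.0]
[0.0, -0.0, 3.67, -1.66, -0.05, 0.0]
[0.0, -0.0, 4.58, -2.08, -0.08, 0.0]
[-0.0, -0.0, 5.5, -2.49, -0.12, 0.0]
[0.0, -0.0, 6.42, -2.91, -0.16, 0.0]
[0.0, -0.0, 7.33, -3.32, -0.21, 0.0]
[0.0, -0.0, 8.25, -3.73, -0.27, 0.0]
[0.0, -0.0, 9.17, -4.14, -0.33, 0.0]
```

Now 3.7 N, so bar 1 is dipped about 3.4 mm. Next I stroke along to bar 2.

```bash
python3 -m handwheel '[0,0,0.9,-0.42,0,0,-1,0,0,1.8,-0.83,-0.01,0,-1,0,0,2.75,-1.25,-0.03,0,-1,0,0,3.7,-1.66,-0.05,0,-1,0,0,4.6,-2.08,-0.08,0,-1,0,0,5.5,-2.49,-0.12,0,-1,0,0,6.4,-2.91,-0.16,0,-1,0,0,7.3,-3.32,-0.21,0,-1,0,0,8.25,-3.73,-0.27,0,-1,0,0,9.17,-4.14,-0.33,0,-1]'; python3 - <<'E'
from h import *
s=bot.get_state();print(s['effort'][1:3],s['contact_force'], row(pose(.16,.0291)))
E
```

```text
time_s: 13.98
tool_pos: [0.494, -0.0895, 0.0294]
orientation: [3.141, -0.0, 1.471]
contact_force: [-1.1, 2.3, 3.1]
grip_width: -0.0003
gripper_force: 1.9
[-32.93971181 -38.81477594] [-1.05771478  2.27388449  3.07058701] [0.03, -0.0, -0.08, 0.12, 0.06, 0.03]
```

Bar 2 is under the tips at about 3 N. On to bar 3.

```bash
python3 -m handwheel '[0,0,0.9,-0.42,0,0.02,-1,0,0,1.8,-0.83,-0.01,0.02,-1,0,0,2.75,-1.25,-0.03,0.02,-1,0,0,3.7,-1.66,-0.05,0.02,-1,0,0,4.6,-2.08,-0.08,0.02,-1,0,0,5.5,-2.49,-0.12,0.02,-1,0,0,6.4,-2.91,-0.16,0.02,-1,0,0,7.3,-3.32,-0.21,0.02,-1,0,0,8.25,-3.73,-0.27,0.02,-1,0,0,9.17,-4.14,-0.33,0.02,-1]'; python3 - <<'E'
from h import *
s=bot.get_state();print(s['effort'][1:3],s['contact_force'], row(pose(0,.0291)))
E
```

```text
time_s: 14.82
tool_pos: [0.4867, -0.1304, 0.0292]
orientation: [3.141, -0.0, 1.312]
contact_force: [0.8, 2.4, 3.6]
grip_width: 0.0001
gripper_force: 1.9
[-33.02820683 -38.7009573 ] [0.77622496 2.41770985 3.62781766] [0.04, -0.0, -0.07, 0.12, 0.04, 0.01]
```

```bash
python3 -m handwheel '[0,0,0.9,-0.42,0,0,-1,0,0,1.8,-0.83,-0.01,0,-1,0,0,2.75,-1.25,-0.03,0,-1,0,0,3.7,-1.66,-0.05,0,-1,0,0,4.6,-2.08,-0.08,0,-1,0,0,5.5,-2.49,-0.12,0,-1,0,0,6.4,-2.91,-0.16,0,-1,0,0,7.3,-3.32,-0.21,0,-1,0,0,8.25,-3.73,-0.27,0,-1,0,0,9.17,-4.14,-0.33,0,-1]'; python3 - <<'E'
from h import *
s=bot.get_state();print(s['effort'][1:3],s['contact_force'], row(pose(-.16,.0291)))
E
```

```text
time_s: 15.65
tool_pos: [0.4729, -0.1696, 0.0292]
orientation: [3.141, -0.0, 1.151]
contact_force: [0.6, 2.8, 4.2]
grip_width: 0.0003
gripper_force: 1.9
[-32.78638244 -38.64819288] [0.63758933 2.77990388 4.17049147] [0.03, -0.0, -0.08, 0.12, 0.03, 0.01]
```

```bash
python3 -m handwheel '[0,0,0.9,-0.42,0,0,-1,0,0,1.8,-0.83,-0.01,0,-1,0,0,2.75,-1.25,-0.03,0,-1,0,0,3.7,-1.66,-0.05,0,-1,0,0,4.6,-2.08,-0.08,0,-1,0,0,5.5,-2.49,-0.12,0,-1,0,0,6.4,-2.91,-0.16,0,-1,0,0,7.3,-3.32,-0.21,0,-1,0,0,8.25,-3.73,-0.27,0,-1,0,0,9.17,-4.14,-0.33,0,-1]'; python3 - <<'E'
from h import *
s=bot.get_state();print(s['effort'][1:3],s['contact_force'], row(pose(-.32,.0291)))
E
```

```text
time_s: 16.48
tool_pos: [0.453, -0.2061, 0.0292]
orientation: [3.141, -0.0, 0.991]
contact_force: [2.1, 1.6, 4.3]
grip_width: 0.0001
gripper_force: 1.9
[-32.16907024 -38.60369682] [2.11708387 1.55420069 4.33726424] [0.04, -0.0, -0.08, 0.13, 0.01, 0.01]
```

Bar 5 is pressed at about 4.3 N. I hold for two rows, then lift straight up 12 cm.

```bash
python3 -m handwheel '[0,0,0,0,0,0,-1,0,0,0,0,0,0,-1,0,0,0,0,0,-1,-1,0,0,0,0,0,-3,-1,0,0,0,0,0,-6,-1,0,0,0,0,0,-9,-1,0,0,0,0,0,-12,-1,0,0,0,0,0,-12,-1,0,0,0,0,0,-12,-1,0,0,0,0,0,-12,-1]'; python3 - <<'E'
from h import *
a=optics.camera("top")[150:340,310:560,::-1]; b=cv2.imread("pics/top1.png")[150:340,310:560]
cv2.imwrite("pics/end.png",cv2.resize(np.hstack([b,a]),(800,304)))
E
```

```text
time_s: 17.32
tool_pos: [0.4525, -0.2056, 0.1482]
orientation: [-3.14, 0.0, 0.993]
contact_force: [0.4, -1.0, -0.2]
grip_width: -0.0001
gripper_force: 0.0
```

View pics/end.png

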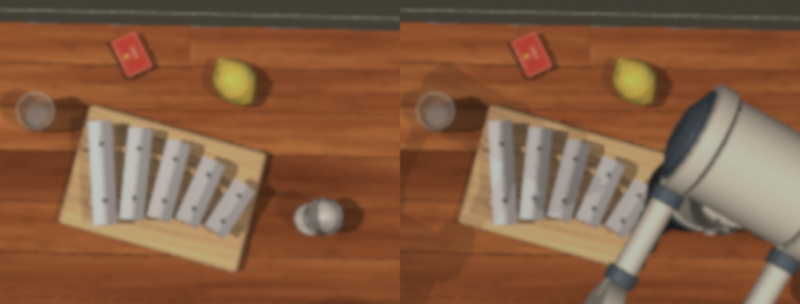

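Before and after match: the stand, glass, match box and lemon are unmoved, with the stand's corner at (490,107) against (90,107). The egg cup is partly hidden by the arm, but shows in place near (715,215). I'm handing in.

```bash
python3 -c "
from station import bot
print(bot.finish_job())"
```

```text
the job is handed in; nothing more can be done
None
```

I stroked all five bars in order, longest to shortest, at about 3–5 N, then lifted clear; in the last picture nothing had visibly moved (egg cup partly hidden by the arm). The job is handed in, but no verdict came back.

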